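# Fit the spice mill's cover on its hidden pins and hold it down

### The arm

A 6-joint arm with a two-finger parallel gripper is mounted at the origin on the work surface. World frame = base frame: x ahead of the robot, y to its left, z up, the work surface at z = 0. Lengths are in mm, angles in rad, forces in N, time in s.
With the tool pointing down it reaches from about 350 to 875 mm from the base axis. Payload 4.2 kg.
Tool frame: the origin (TCP) lies between the finger pads; the fingertips stand 17 mm ahead of it and the grasp point (between the pads) lies 2 mm behind it; z points along the fingers, y is the line along which they close (so a half turn about z gives the same grasp; the last joint's range is limited). The gripper opens to 85 mm and grips with 20 to 120 N. Pads are 22 mm wide; open, the fingers measure 114 mm over their backs; the gripper's body (76 mm by 85 mm) begins 54 mm behind the grasp point. The pads swing forward as they close: fully open they stand 13 mm farther back than shut.
Start: joints at [1.571, 0.385, 0.008, 0, -1.194, -0.259], TCP at [159.919, 604.173, 248.312] pointing down, gripper open.
Joint ranges: [-3.14, 3.14], [-1.21, 2.06], [-1.07, 1.41], [-3.16, 2.05], [-2.99, -0.16], [-3.1, 3.1]. Speed limits (rad/s): [2.79, 2.79, 3.14, 3.14, 3.14, 3.14].

### API

Orientations are given as a unit quaternion [x, y, z, w].
In Python, from bench import arm, cam, job gives the robot as it stands (arm), with the cameras (cam) and the job (job).
- The arm moves only by the shell command python3 jog.py FILE [OPENING], which reads ROWS from the file FILE. ROWS is a JSON list of rows, 1 to 10 of them, each written [[dx, dy, dz], [rx, ry, rz]]: dx, dy, dz in shares of 0.5 m (1.0 is 0.5 m), then a rotation vector rx, ry, rz in fractions of the full range, 1 being 60 degrees; each row is the pose to reach, as a shift and turn from the pose commanded when the command began, along the tool's axes at that moment; what a row does not reach only later rows make up. A row lasts 1/10 s, in which the tool goes at most 50 mm and 0.15 rad, less where a joint would pass 70% of its speed; a pose out of reach is approached as far as the arm can. OPENING is the finger opening in mm, set as the command begins (- or left out keeps the last). The fingers move at their own pace and stop on an object; the grip force is fixed at half the most. Time passes only in rows, so rows that do not move let the fingers close. It prints the time, the measured TCP pose, the force, the opening and the grip force at its end. No shift or turn number may pass 1 either way. Input that does not fit is refused with a message, and nothing moves.
- arm.read_state(): the state, without advancing time (a new reading comes with each control period).
- cam.get_image(name): name is "side" or "top" or "wrist"; returns the picture (420x560x3 uint8, blue, green, red); there is no depth.
- cam.get_calibration(name): a dict with "K" (3x3 intrinsics, pixels), "rvec" (rotation vector, rad) and "tvec" (3), from world to camera coordinates, as OpenCV has them. Camera axes: x right, y down, z forward; pixel columns grow to the right and rows downward; lengths in mm; the calibration is good to about 2 mm. The wrist camera is an equidistant fisheye: a pixel r from the principal point sees the ray r / f radians off the axis. A picture is of the moment at which its call begins: read the wrist's pose just before it. get_calibration takes no time and is no camera call; for the wrist camera it gives the pose at the moment of the call.
- job.job_done(): hands the job in; it is judged then, once.
The state is a dict: "clock": time; "joints": joint angles; "joint_vel": joint speeds; "joint_efforts": joint torques, N m; "position": TCP position; "ee_rot": TCP orientation; "contact_force": force on the tool from outside, world axes, zero at the start; "wrist_torque": the same for the moment, N m; "gripper_width": finger opening in mm; "grasp_force": force on a finger pad.
Only numpy, scipy, OpenCV 4.12 (cv2) and the standard library are available. Lean on these libraries where they do the work, as an engineer would, in place of code of your own. Each camera call takes 0.05 s, during which the arm holds its last target. There are 200 camera calls.

### The job

Pick up the white cover by its black bar handle and lay it between the two rails of the blue spice mill, about 15 mm off the middle towards either end, so that it rests level on top of the mill's four locating pins. Slide it along the rails towards and past the middle until it drops over the pins, which it now hides, then press it straight down as far as it goes, against the sprung orange switch plate beneath. The job finishes while you are still holding it: stay on the cover with the gripper and keep it fully pressed down, and leave the other things on the table where they stand.

Things in the scene. Friction and masses are not known exactly. Their poses are not given: they have to be found in the camera images.
- mill: Blue bench spice mill, fixed, 140 (its x) by 190 (its y) mm; position and yaw vary. Origin at the centre of its underside on the table, z up. Two aluminium rails run along its y, one on each side, 106 mm apart inside, upright to 28 mm above the mill's floor, then flaring outwards to 41 mm above it; both ends (+y, -y) are open. The floor is 70 mm above the table.
- mill_middle (a point): Middle of the mill's floor, 70 mm above its origin, axes as the mill's. Four brass pins, 12 mm thick, 16 mm high, stand on the floor at the corners of a rectangle 56 mm along x by 80 mm along y. They are clamped as one unit, its middle at x = 0 and anywhere from y = -8 to +8 mm (not listed: found by sliding the cover, or by looking).
- switch_plate (a joint): How far the sprung orange plate is pressed, in m: 0 up, 0.006 fully down (hard stop). It is 66 (x) by 50 (y) mm, amid the mill's floor, its top 8 mm above the floor when up. The spring pushes up with 8 N when up, 14 N fully down; the cover's weight alone does not move it.
- cover: Loose white cover lying on the table, handle up, 100 (its x) by 156 (its y) by 22 mm, 0.38 to 0.54 kg; sliding it takes 2 to 6 N. Origin at the centre of its underside, z up. Four blind slots in its underside, unseen from above, take the pins: at x = +-28, y = +-40 mm, each 15 mm along y, 23 mm along x, 18 mm deep. It fits either way round.
- cover_grip (a point): Middle of the cover's black bar handle, 40 mm above its underside; axes as the cover's. Bar: 16 mm thick (y), 60 long (x), 36 high, rising from the cover's top at 22 mm. Height above the mill's floor of the cover's underside: 16 mm riding on the pin tops, 8 mm dropped on, 2 mm pressed fully down. It tips if laid over 30 mm from the pins' middle.
- tin: Small spice tin, 38 mm across, 45 mm high, standing between the cover and the mill; origin at the centre of its underside. Leave alone.
- jar_red: Amber jar with red cap, 68 mm across, 100 mm high, at the far side; origin at the centre of its underside. Leave alone.
- jar_green: Green jar with steel cap, 68 mm across, 100 mm high, at the far side; origin at the centre of its underside. Leave alone.
- bowl: Small steel bowl, 150 mm across, 60 mm high, on the left; origin at the centre of its underside. Leave alone.
- tub: White plastic tub, 104 mm across, 100 mm high, on the right; origin at the centre of its underside. Leave alone.
- spoon: Spoon with a wooden handle, lying on the left near the robot; origin under its middle. Leave alone.

How it is judged (in metres and radians):
On the way, in this order (a step that is already met when the one before it is completed fails the run):
1. the cover lies level between the rails, up on top of the pins (z of cover in the frame of mill between 0.083 and 0.0895 m and x of cover in the frame of mill between -0.006 and 0.006 m and y of cover in the frame of mill between -0.05 and 0.05 m and angle between the y axis of cover and the y axis of mill, either way round below 0.08 rad and angle between cover's own z axis and vertical below 0.06 rad), for 0.2 s.
2. the cover has dropped over the pins (z of cover in the frame of mill below 0.0805 m and x of cover in the frame of mill between -0.006 and 0.006 m and y of cover in the frame of mill between -0.015 and 0.015 m and angle between the y axis of cover and the y axis of mill, either way round below 0.08 rad and angle between cover's own z axis and vertical below 0.06 rad), for 0.1 s.
At the end, for the whole second after the job is handed in: Cover over the pins, in line with the mill (0.08 rad, tilt under 0.06, 6 mm across and 15 mm along from the middle), underside under 74.5 mm above the mill's origin, switch plate down over 4.2 mm, fingers pushing the still cover with over 4 N, through the last second (z of cover in the frame of mill below 0.0745 m and value of joint switch_plate above 0.0042 m and x of cover in the frame of mill between -0.006 and 0.006 m and y of cover in the frame of mill between -0.015 and 0.015 m and angle between the y axis of cover and the y axis of mill, either way round below 0.08 rad and angle between cover's own z axis and vertical below 0.06 rad and contact force between the fingers and cover above 4 N and linear speed of cover below 0.02 m/s); the arm keeps its last pose, push and grip.
It fails at once if another thing on the table is moved by more than 30 mm (distance of any of tin, jar_red, jar_green, bowl, tub, spoon from where it was at the start of the episode above 0.03 m).
It also fails if it takes over 40 s, if anything falls off the work surface, if the arm or the gripper's body presses on something with over 40 N, if the wrist force passes 120 N, or if a joint passes its speed limit or range.

## Working session

There is one attempt and no reset: what is moved stays moved. The work goes in short steps, Python scripts to look and compute and a shell command to move; the robot and the scene stay as the last step left them, time stands still between calls to the robot, and variables do not carry over. Pictures are saved under pics/ and viewed, at most 10 in all, crops included, and the job is handed in when it is done.

```bash
mkdir -p pics; ls
python3 - <<'E'
from bench import arm, cam, job
import cv2
for n in ("top","side"):
    cv2.imwrite(f"pics/{n}0.png",cam.get_image(n))
    c=cam.get_calibration(n);print(n,c)
s=arm.read_state();print(s)
E
```

```text
bench.py
jog.py
pics
top {'K': array([[476.19872444,   0.        , 281.02335446],
       [  0.        , 476.19872444, 210.00915484],
       [  0.        ,   0.        ,   1.        ]]), 'rvec': array([ 2.09482643, -2.15621594,  0.16334731]), 'tvec': array([   3.72893199,  587.88386022, 1212.88807859])}
side {'K': array([[385.216155  ,   0.        , 277.26305525],
       [  0.        , 385.216155  , 209.90004715],
       [  0.        ,   0.        ,   1.        ]]), 'rvec': array([ 2.23023178, -0.7812636 ,  0.34238944]), 'tvec': array([-456.84671146,  278.84207762,  906.05979347])}
{'clock': 0.1, 'joints': array([ 1.57056521e+00,  3.85476387e-01,  6.73767541e-03, -3.79632848e-04,
       -1.19398165e+00, -2.58594883e-01]), 'joint_vel': array([-8.85762842e-05, -1.47673249e-03,  2.89537301e-03,  3.17013355e-03,
        8.79881921e-04,  4.13528847e-04]), 'joint_efforts': array([ 3.98239581e-05, -3.93318772e+01,  1.88928294e+01,  4.19790074e+00,
       -2.59904788e-03,  4.62652125e-06]), 'position': array([159.8404315 , 603.71108502, 247.33140973]), 'ee_rot': array([ 9.91628306e-01, -1.29121439e-01, -5.10321535e-05,  9.76728337e-04]), 'contact_force': array([-0.34237778, -0.78123746,  0.08050467]), 'wrist_torque': array([ 0.01583759, -0.03284331, -0.0115445 ]), 'grasp_force': 0.0, 'gripper_width': 85.56169983860727}
```

View pics/top0.png

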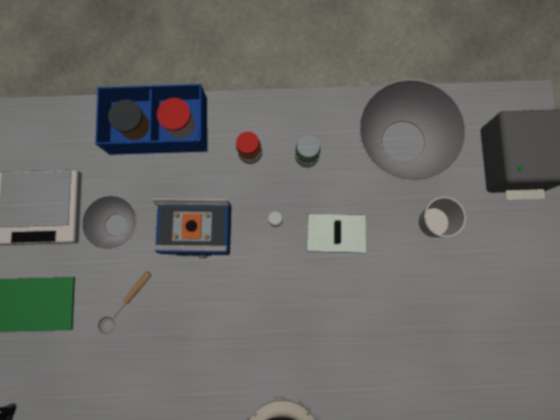

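View pics/side0.png

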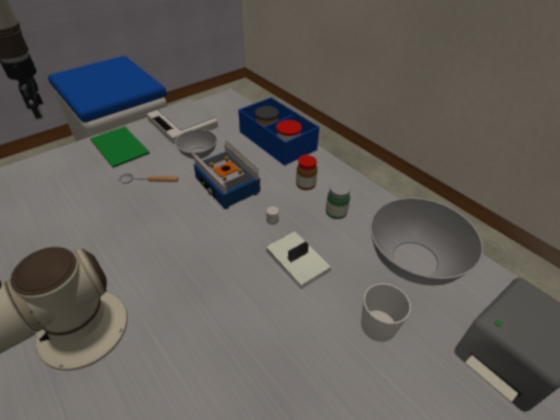

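Top view: cover at about (337,233) with its handle at (338,232), mill at (192,227), tin at (275,218), spoon at (125,300). The side view shows the mill at (227,175), the handle at (298,251) and the tin at (273,214).

```bash
cat > h.py <<'E'
from bench import arm, cam, job
import numpy as np, cv2
from scipy.spatial.transform import Rotation as R
def ray(c,uv,fish=False):
    "camera centre and world ray of a pixel"
    K=c["K"]; M=R.from_rotvec(np.ravel(c["rvec"])).as_matrix(); t=np.ravel(c["tvec"])
    x=(uv[0]-K[0,2])/K[0,0]; y=(uv[1]-K[1,2])/K[1,1]
    if fish:
        r=np.hypot(x,y); s=np.sin(r)/max(r,1e-9); d=np.array([x*s,y*s,np.cos(r)])
    else: d=np.array([x,y,1.])
    d/=np.linalg.norm(d)
    return -M.T@t, M.T@d
def onplane(c,uv,z,fish=False):
    o,d=ray(c,uv,fish); return o+d*(z-o[2])/d[2]
def tri(rays):
    A=sum(np.eye(3)-np.outer(d,d) for o,d in rays); b=sum((np.eye(3)-np.outer(d,d))@o for o,d in rays)
    return np.linalg.solve(A,b)
def totool(v):
    return R.from_quat(arm.read_state()["ee_rot"]).inv().apply(v)
E
python3 - <<'E'
from h import *
t=cam.get_calibration("top");s=cam.get_calibration("side")
np.set_printoptions(precision=1,suppress=True)
for n,a,b in (("handle",(338,232),(298,249)),("plate",(192,227),(227,168)),("tin",(275,218),(273,211))):
    print(n,tri([ray(t,a),ray(s,b)]), onplane(t,a,50))
im=cv2.imread("pics/top0.png")[185:270,145:375]
cv2.imwrite("pics/crop.png",cv2.resize(im,None,fx=3.4,fy=3.4,interpolation=cv2.INTER_CUBIC))
c=cam.get_calibration("wrist");print(c); q=arm.read_state();print(R.from_quat(q["ee_rot"]).as_matrix())
cv2.imwrite("pics/wrist0.png",cam.get_image("wrist"))
E
```

```text
handle [ 525.2 -161.5   51.5] [ 524.6 -161.2   50. ]
plate [548.7 215.2  80.4] [549.3 223.3  50. ]
tin [569.7   2.7  39.9] [566.8   3.3  50. ]
{'K': array([[325.2,   0. , 279.3],
       [  0. , 325.2, 209.6],
       [  0. ,   0. ,   1. ]]), 'rvec': array([-1.8,  2.3,  0.3]), 'tvec': array([625.1, -34.2, 378.4])}
[[ 1.  -0.3 -0. ]
 [-0.3 -1.  -0. ]
 [ 0.   0.  -1. ]]
```

View pics/wrist0.png

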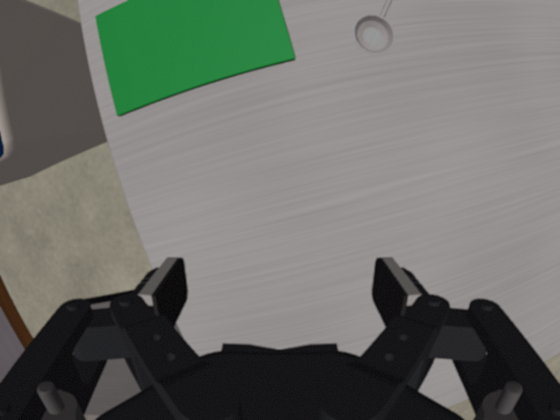

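The wrist view shows only the spoon bowl, at (374,33), and the board. The mill needs a closer look, so I'll move above it with the tool aligned to world y.

Run:
```python
from h import *
np.set_printoptions(precision=1,suppress=True)
p=arm.read_state()["position"]
c=cam.get_calibration("wrist");M=R.from_rotvec(c["rvec"]).as_matrix();C=-M.T@c["tvec"]
print(totool(C-p),totool(M[2]),totool(M[0]))
print(totool(np.array([470,215,330])-p))
```

```text
[  66.7   -0.9 -125.9] [-0.3 -0.   1. ] [0. 1. 0.]
[399.4 296.6 -82. ]
```

View pics/crop.png

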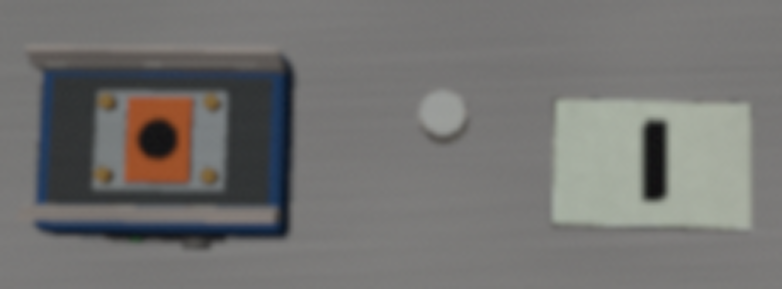

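The enlarged crop shows the four brass pins at crop (106,103), (211,103), (103,175) and (209,175), and the handle bar at (654,160). The pins sit noticeably towards the left (+y) end.

The rows are not in the units I measure in: shifts go in shares of 0.5 m and turns go in shares of 60 degrees. I convert before sending: 400 mm / 500 = 0.8, 209 mm / 500 = 0.418, -0.259 rad / 1.0472 = -0.2473.

```bash
echo '[[[0.08, 0.06, -0.016], [0, 0, -0.0286]], [[0.16, 0.12, -0.032], [0, 0, -0.0573]], [[0.24, 0.18, -0.048], [0, 0, -0.0859]], [[0.32, 0.24, -0.066], [0, 0, -0.1146]], [[0.4, 0.298, -0.082], [0, 0, -0.1432]], [[0.48, 0.358, -0.098], [0, 0, -0.1719]], [[0.56, 0.418, -0.114], [0, 0, -0.2005]], [[0.64, 0.476, -0.13], [0, 0, -0.2292]], [[0.72, 0.536, -0.148], [0, 0, -0.2473]], [[0.8, 0.594, -0.164], [0, 0, -0.2473]]]' > path.dat && python3 jog.py path.dat; echo '[[[0.058, -0.008, 0], [0, 0, 0]], [[0.058, -0.008, 0], [0, 0, 0]], [[0.058, -0.008, 0], [0, 0, 0]], [[0.058, -0.008, 0], [0, 0, 0]]]' > path.dat && python3 jog.py path.dat
python3 - <<'E'
from h import *
import pickle
c=cam.get_calibration("wrist");im=cam.get_image("wrist");s=arm.read_state()
pickle.dump(c,open("w1.pkl","wb"));cv2.imwrite("pics/w1.png",im);print(s["position"],R.from_quat(s["ee_rot"]).as_matrix().round(3))
E
```

```text
clock: 1.15
position: [468.2, 216.6, 330.0]
ee_rot: [1.0, 0.0, 0.0, -0.0]
contact_force: [0.8, 0.8, -0.3]
gripper_width: 85.5
grasp_force: 0.0
clock: 1.55
position: [495.8, 222.7, 329.2]
ee_rot: [1.0, 0.0, -0.0, 0.0]
contact_force: [-0.4, -0.2, 0.4]
gripper_width: 85.6
grasp_force: 0.0
[495.71790121 222.7900502  329.41948735] [[ 1.     0.001 -0.   ]
 [ 0.001 -1.    -0.   ]
 [-0.     0.    -1.   ]]
```

View pics/w1.png

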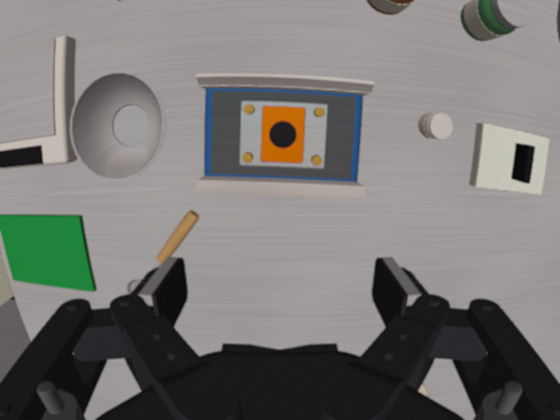

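The wrist view shows the pins at (249,109), (320,112), (247,158) and (317,160), the plate disc at (283,134) and the cover at (511,159). I'll take a second view from midway and a third above the cover.

```bash
cat > shot.py <<'E'
import sys,pickle
from h import *
n=sys.argv[1];c=cam.get_calibration("wrist");im=cam.get_image("wrist")
pickle.dump(c,open(n+".pkl","wb"));cv2.imwrite(f"pics/{n}.png",im);print(arm.read_state()["position"])
E
echo '[[[0, 0.08, 0], [0, 0, 0]], [[0, 0.16, 0], [0, 0, 0]], [[0, 0.24, 0], [0, 0, 0]], [[0, 0.29, 0], [0, 0, 0]], [[0, 0.29, 0], [0, 0, 0]], [[0, 0.29, 0], [0, 0, 0]], [[0, 0.29, 0], [0, 0, 0]]]' > path.dat && python3 jog.py path.dat | sed -n 2p; python3 shot.py w2
echo '[[[0, 0.08, 0], [0, 0, 0]], [[0, 0.16, 0], [0, 0, 0]], [[0, 0.24, 0], [0, 0, 0]], [[0, 0.32, 0], [0, 0, 0]], [[0, 0.4, 0], [0, 0, 0]], [[0, 0.46, 0], [0, 0, 0]], [[0, 0.46, 0], [0, 0, 0]], [[0, 0.46, 0], [0, 0, 0]], [[0, 0.46, 0], [0, 0, 0]]]' > path.dat && python3 jog.py path.dat| sed -n 2p; python3 shot.py w3
python3 - <<'E'
import cv2,numpy as np
a=cv2.imread("pics/w2.png")[:230];b=cv2.imread("pics/w3.png")[:230]
cv2.imwrite("pics/pair.png",np.vstack([a,b]))
for n in ("w1","w2","w3"):
    h=cv2.cvtColor(cv2.imread(f"pics/{n}.png"),cv2.COLOR_BGR2HSV)
    m=cv2.inRange(h,(14,90,60),(30,255,255))
    k,l,st,ce=cv2.connectedComponentsWithStats(m)
    print(n,"brass",[(tuple(ce[i].round(1)),st[i,4]) for i in range(1,k) if 25<st[i,4]<400])
    m=cv2.inRange(h,(3,180,120),(13,255,255))
    k,l,st,ce=cv2.connectedComponentsWithStats(m)
    print("orange",[(tuple(ce[i].round(1)),st[i,4]) for i in range(1,k) if st[i,4]>100])
E
```

```text
position: [496.3, 78.5, 329.6]
[496.42555697  78.6264066  329.53184545]
position: [496.9, -151.4, 329.4]
[ 496.85942646 -151.3236342   329.47618701]
w1 brass [((np.float64(401.1), np.float64(0.8)), np.int32(47)), ((np.float64(248.6), np.float64(108.8)), np.int32(70)), ((np.float64(318.9), np.float64(111.8)), np.int32(70)), ((np.float64(247.1), np.float64(157.2)), np.int32(71)), ((np.float64(316.3), np.float64(160.0)), np.int32(73))]
orange []
w2 brass [((np.float64(194.4), np.float64(114.0)), np.int32(76)), ((np.float64(132.3), np.float64(115.8)), np.int32(86)), ((np.float64(132.7), np.float64(160.9)), np.int32(87)), ((np.float64(194.0), np.float64(161.3)), np.int32(80))]
orange []
w3 brass [((np.float64(116.9), np.float64(5.1)), np.int32(187)), ((np.float64(6.1), np.float64(133.4)), np.int32(63)), ((np.float64(8.5), np.float64(170.0)), np.int32(62)), ((np.float64(6.4), np.float64(230.2)), np.int32(284))]
orange []
```

View pics/pair.png

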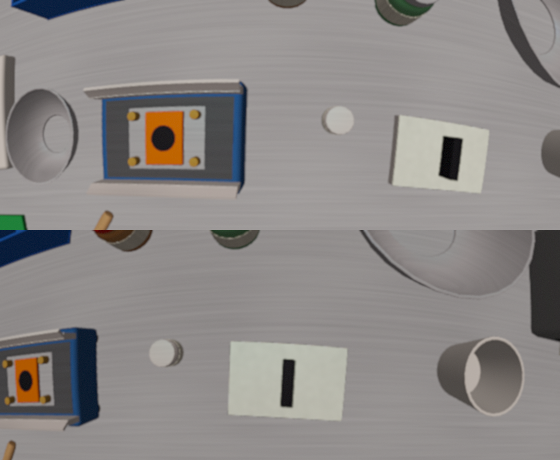

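Top half (w2): pins at (132..194, 115..161), cover at (440,153). Bottom half (w3): cover centred at about (288,150), nearly straight below the camera, with its bar at (288,153).

```bash
cat > m.py <<'E'
from h import *
import pickle
np.set_printoptions(precision=1,suppress=True)
c1,c2,c3=[pickle.load(open(f"w{i}.pkl","rb")) for i in (1,2,3)]
P1=[(248.6,108.8),(318.9,111.8),(247.1,157.2),(316.3,160)];P2=[(132.3,115.8),(194.4,114),(132.7,160.9),(194,161.3)]
T=np.array([tri([ray(c1,a,1),ray(c2,b,1)]) for a,b in zip(P1,P2)]);print("pins",T,T.mean(0))
for z in(84,):
  for c,P in((c1,P1),(c2,P2)):
    Q=np.array([onplane(c,a,z,1) for a in P]); e=(Q[0]+Q[2]-Q[1]-Q[3])/2;f=(Q[0]+Q[1]-Q[2]-Q[3])/2
    print("pins z84",Q.mean(0),"yaw",-e[0]/e[1],f[1]/f[0],np.linalg.norm(e),np.linalg.norm(f))
def cover(n,c,box,z1=22,z2=58):
    im=cv2.imread(f"pics/{n}.png"); x0,y0,x1,y1=box
    g=im.min(2); m=np.zeros_like(g); m[y0:y1,x0:x1]=255
    w=(im[...,1]>185).astype(np.uint8)*255&m
    ct=max(cv2.findContours(w,cv2.RETR_EXTERNAL,cv2.CHAIN_APPROX_NONE)[0],key=cv2.contourArea)
    Q=np.array([onplane(c,p[0],z1,1)[:2] for p in ct],np.float32)
    print(n,"cover",cv2.minAreaRect(Q))
    d=(im.max(2)<60).astype(np.uint8)*255&cv2.drawContours(np.zeros_like(g),[ct],-1,255,-1)
    dc=max(cv2.findContours(d,cv2.RETR_EXTERNAL,cv2.CHAIN_APPROX_NONE)[0],key=cv2.contourArea)
    Q=np.array([onplane(c,p[0],z2,1)[:2] for p in dc],np.float32);print("bar",cv2.minAreaRect(Q),cv2.boundingRect(dc))
    return ct,dc
im=cv2.imread("pics/w3.png");print(im[130,250],im[100,200],im[150,288])
cover("w3",c3,(210,100,370,200)); cover("w2",c2,(380,100,500,200))
E
python3 m.py
```

```text
pins [[579.  258.5  81.7]
 [575.9 178.5  80.6]
 [523.2 260.7  82.2]
 [519.9 180.7  80.5]] [549.5 219.6  81.2]
pins z84 [549.5 219.7  84. ] yaw -0.03914918565318586 -0.03970190379004439 79.43149982420319 55.54245434744225
pins z84 [549.6 218.7  84. ] yaw -0.0387429402960493 -0.04091885137667553 79.96373422471585 55.491112534330874
[176 187 184] [139 140 145] [25 24 26]
w3 cover ((532.070068359375, -156.5287628173828), (144.72975158691406, 86.34671020507812), 86.89898681640625)Traceback (most recent call last):
  File "m.py", line 23, in <module>
    cover("w3",c3,(210,100,370,200)); cover("w2",c2,(380,100,500,200))
    ~~~~~^^^^^^^^^^^^^^^^^^^^^^^^^^^
  File "m.py", line 19, in cover
    dc=max(cv2.findContours(d,cv2.RETR_EXTERNAL,cv2.CHAIN_APPROX_NONE)[0],key=cv2.contourArea)
ValueError: max() iterable argument is empty
```

```bash
sed -i 's/>185/>163/;s/Q\[2\]-Q\[3\]/Q[2]-Q[3]/' m.py; python3 m.py | tail -4
```

```text
w3 cover ((526.986572265625, -160.12478637695312), (156.0301513671875, 99.52506256103516), 86.85881805419922)
bar ((526.9176635742188, -159.91600036621094), (12.794622421264648, 56.91456604003906), 86.85521697998047) (281, 130, 13, 47)
w2 cover ((526.5383911132812, -160.5871124267578), (157.04762268066406, 101.60509490966797), 86.97840118408203)
bar ((527.391357421875, -150.4364776611328), (28.980432510375977, 55.881195068359375), 86.8067626953125) (440, 137, 22, 43)
```

Pins centre is (549.5, 219), mill yaw -0.040. Cover is at (527, -160), yaw -0.055. The sizes match at the stated heights. Now descending on the handle.

To row units: 225 mm / 500 = 0.45, 205 mm / 500 = 0.41, 0.055 rad / 1.0472 = 0.0525.

```bash
echo '[[[0.012, 0.004, 0.09], [0, 0, 0.0191]], [[0.03, 0.01, 0.18], [0, 0, 0.0382]], [[0.05, 0.016, 0.27], [0, 0, 0.0525]], [[0.06, 0.018, 0.35], [0, 0, 0.0525]], [[0.06, 0.018, 0.41], [0, 0, 0.0525]], [[0.06, 0.018, 0.45], [0, 0, 0.0525]], [[0.06, 0.018, 0.45], [0, 0, 0.0525]], [[0.06, 0.018, 0.45], [0, 0, 0.0525]]]' > path.dat && python3 jog.py path.dat; python3 shot.py w4
python3 - <<'E'
from h import *
s=arm.read_state();p=s["position"];m=R.from_quat(s["ee_rot"]).as_matrix();print(p,np.arctan2(m[1,0],m[0,0]))
print(totool(np.array([527,-160,44])-p))
E
```

```text
clock: 4.1
position: [527.3, -160.8, 105.1]
ee_rot: [1.0, -0.026, 0.0, 0.0]
contact_force: [0.2, 0.6, 1.3]
gripper_width: 85.6
grasp_force: 0.0
[ 527.83914373 -160.9528707   105.88905376]
[ 527.83914373 -160.9528707   105.88905376] -0.05307171056248896
[-1.04328431 -0.93031119 61.88629233]
```

View pics/w4.png

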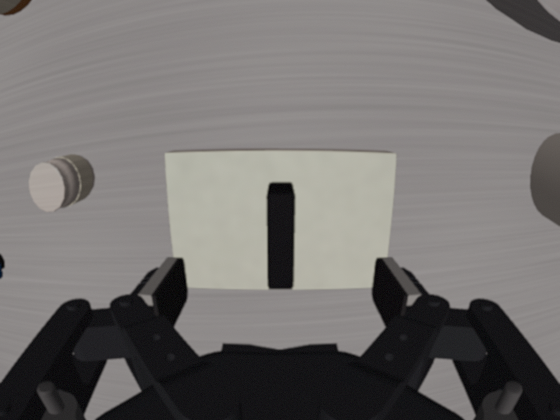

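The bar is centred at column 280 between the pads (185 and 375) and aligned with them. Descending and closing.

```bash
echo '[[[-0.002, -0.002, 0.05], [0, 0, 0]], [[-0.002, -0.002, 0.09], [0, 0, 0]], [[-0.002, -0.002, 0.114], [0, 0, 0]], [[-0.002, -0.002, 0.124], [0, 0, 0]], [[-0.002, -0.002, 0.124], [0, 0, 0]], [[-0.002, -0.002, 0.124], [0, 0, 0]]]' > path.dat && python3 jog.py path.dat; echo '[[[0, 0, 0], [0, 0, 0]], [[0, 0, 0], [0, 0, 0]], [[0, 0, 0], [0, 0, 0]], [[0, 0, 0], [0, 0, 0]], [[0, 0, 0], [0, 0, 0]], [[0, 0, 0], [0, 0, 0]], [[0, 0, 0], [0, 0, 0]], [[0, 0, 0], [0, 0, 0]], [[0, 0, 0], [0, 0, 0]], [[0, 0, 0], [0, 0, 0]]]' > path.dat && python3 jog.py path.dat 0
```

```text
clock: 4.75
position: [526.6, -160.5, 43.6]
ee_rot: [1.0, -0.027, 0.001, 0.0]
contact_force: [-1.1, 0.1, -0.7]
gripper_width: 85.7
grasp_force: 0.0
clock: 5.75
position: [525.9, -160.5, 42.8]
ee_rot: [1.0, -0.027, 0.0, 0.0]
contact_force: [-0.4, -0.2, 4.3]
gripper_width: 15.3
grasp_force: 59.7
```

Gripped: opening 15.3 mm, 60 N. Lifting straight up, then moving across to the mill.

To row units: -190 mm / 500 = -0.38, -180 mm / 500 = -0.36.

```bash
echo '[[[0, 0, -0.04], [0, 0, 0]], [[0, 0, -0.12], [0, 0, 0]], [[0, 0, -0.2], [0, 0, 0]], [[0, 0, -0.28], [0, 0, 0]], [[0, 0, -0.36], [0, 0, 0]], [[0, 0, -0.38], [0, 0, 0]], [[0, 0, -0.38], [0, 0, 0]], [[0, 0, -0.38], [0, 0, 0]]]' > path.dat && python3 jog.py path.dat
python3 - <<'E'
from h import *
s=arm.read_state();p=s["position"];m=R.from_quat(s["ee_rot"]).as_matrix();print(p,np.arctan2(m[1,0],m[0,0]),m[:,2])
print(totool(np.array([548.5,203,232])-p))
E
```

```text
clock: 6.55
position: [523.9, -160.0, 229.5]
ee_rot: [1.0, -0.028, -0.003, -0.001]
contact_force: [-0.9, -0.0, -5.2]
gripper_width: 15.3
grasp_force: 59.2
[ 523.89210092 -159.97188652  229.49411932] -0.055653582099712315 [-0.00553077  0.00170878 -0.99998325]
[   4.36539504 -363.78190526   -2.02170001]
```

To row units: -355 mm / 500 = -0.71, -335 mm / 500 = -0.67, -0.015 rad / 1.0472 = -0.0143.

```bash
echo '[[[0, -0.04, 0], [0, 0, 0]], [[0.002, -0.12, 0], [0, 0, 0]], [[0.002, -0.2, 0], [0, 0, 0]], [[0.004, -0.28, 0], [0, 0, 0]], [[0.004, -0.36, 0], [0, 0, -0.0048]], [[0.006, -0.44, 0], [0, 0, -0.0095]], [[0.006, -0.52, 0], [0, 0, -0.0143]], [[0.008, -0.6, 0], [0, 0, -0.0143]], [[0.008, -0.67, 0], [0, 0, -0.0143]], [[0.008, -0.71, 0], [0, 0, -0.0143]]]' > path.dat && python3 jog.py path.dat; echo '[[[0, -0.018, 0], [0, 0, 0]], [[0, -0.018, 0], [0, 0, 0]], [[0, -0.018, 0], [0, 0, 0]], [[0, -0.018, 0], [0, 0, 0]]]' > path.dat && python3 jog.py path.dat
python3 - <<'E'
from h import *
s=arm.read_state();p=s["position"];m=R.from_quat(s["ee_rot"]).as_matrix();print(p,np.arctan2(m[1,0],m[0,0]),m[:,2])
print(totool(np.array([548.5,203,150])-p))
a=cam.get_image("top")[150:290,110:290];b=cam.get_image("side")[80:220,160:340]
cv2.imwrite("pics/hold.png",cv2.resize(np.hstack([a,b]),None,fx=2.2,fy=2.2,interpolation=cv2.INTER_CUBIC))
E
```

```text
clock: 7.55
position: [547.8, 195.8, 228.8]
ee_rot: [1.0, -0.019, -0.003, 0.001]
contact_force: [-0.5, -1.0, -4.0]
gripper_width: 14.9
grasp_force: 59.5
clock: 7.95
position: [549.3, 201.3, 232.3]
ee_rot: [1.0, -0.021, -0.0, 0.0]
contact_force: [0.8, -0.2, -4.1]
gripper_width: 15.6
grasp_force: 59.5
[549.26474779 201.33933525 232.27386521] -0.04146762913925787 [-8.26200583e-04 -5.84976866e-04 -9.99999488e-01]
[-0.7670131  -1.67843892 82.27348343]
```

View pics/hold.png

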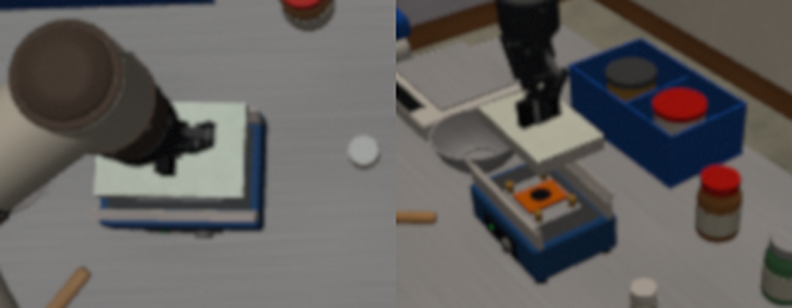

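The cover hangs level above the mill, in line with the rails, and the pins are visible below it. Descending to just above the pins.

To row units: 97 mm / 500 = 0.194, 85 mm / 500 = 0.17.

```bash
echo '[[[-0.002, -0.002, 0.06], [0, 0, 0]], [[-0.002, -0.002, 0.12], [0, 0, 0]], [[-0.002, -0.002, 0.17], [0, 0, 0]], [[-0.002, -0.002, 0.194], [0, 0, 0]], [[-0.002, -0.002, 0.194], [0, 0, 0]], [[-0.002, -0.002, 0.194], [0, 0, 0]], [[-0.002, -0.002, 0.194], [0, 0, 0]]]' > path.dat && python3 jog.py path.dat; echo '[[[0, 0, 0.004], [0, 0, 0]], [[0, 0, 0.008], [0, 0, 0]], [[0, 0, 0.01], [0, 0, 0]], [[0, 0, 0.01], [0, 0, 0]]]' > path.dat && python3 jog.py path.dat
```

```text
clock: 8.75
position: [549.6, 204.3, 137.4]
ee_rot: [1.0, -0.02, 0.002, -0.001]
contact_force: [0.4, 0.1, -3.4]
gripper_width: 15.6
grasp_force: 59.3
clock: 9.15
position: [548.3, 203.8, 130.4]
ee_rot: [1.0, -0.02, -0.0, 0.0]
contact_force: [-0.2, -0.3, -4.7]
gripper_width: 15.1
grasp_force: 59.3
```

```bash
for i in 1 2; do echo '[[[0, 0, 0.002], [0, 0, 0]], [[0, 0, 0.003], [0, 0, 0]], [[0, 0, 0.003], [0, 0, 0]], [[0, 0, 0.003], [0, 0, 0]]]' > path.dat && python3 jog.py path.dat; done
```

```text
clock: 9.55
position: [548.5, 203.8, 129.0]
ee_rot: [1.0, -0.02, -0.0, 0.0]
contact_force: [0.3, 0.1, -3.4]
gripper_width: 15.1
grasp_force: 59.7
clock: 9.95
position: [548.6, 203.9, 128.8]
ee_rot: [1.0, -0.02, 0.0, -0.0]
contact_force: [-4.6, 0.1, 5.7]
gripper_width: 14.9
grasp_force: 61.0
```

Contact: resting on the pins at TCP 128.8 with net push up. Hold briefly, then slide towards the middle (+y world = tool −y).

To row units: -10 mm / 500 = -0.02, -1.5 mm / 500 = -0.003.

```bash
echo '[[[0, 0, 0], [0, 0, 0]], [[0, 0, 0], [0, 0, 0]], [[0, 0, 0], [0, 0, 0]]]' > path.dat && python3 jog.py path.dat; echo '[[[0, -0.003, 0], [0, 0, 0]], [[0, -0.006, 0], [0, 0, 0]], [[0, -0.009, 0], [0, 0, 0]], [[0, -0.012, 0], [0, 0, 0]], [[0, -0.015, 0], [0, 0, 0]], [[0, -0.018, 0], [0, 0, 0]], [[0, -0.02, 0], [0, 0, 0]], [[0, -0.02, 0], [0, 0, 0]]]' > path.dat && python3 jog.py path.dat
```

```text
clock: 10.25
position: [548.6, 203.8, 128.8]
ee_rot: [1.0, -0.02, 0.0, -0.0]
contact_force: [-3.1, -0.5, 5.5]
gripper_width: 15.4
grasp_force: 61.0
clock: 11.05
position: [549.7, 213.1, 128.8]
ee_rot: [1.0, -0.02, 0.001, 0.0]
contact_force: [-0.8, -5.2, 5.9]
gripper_width: 15.6
grasp_force: 60.9
```

```bash
for i in 1 2 3; do echo '[[[0, -0.0014, 0.0006], [0, 0, 0]], [[0, -0.0028, 0.001], [0, 0, 0]], [[0, -0.004, 0.001], [0, 0, 0]], [[0, -0.004, 0.001], [0, 0, 0]]]' > path.dat && python3 jog.py path.dat | sed -n '2p;4p'; done
```

```text
position: [549.9, 214.7, 128.8]
contact_force: [-1.0, -5.5, 7.0]
position: [549.6, 217.6, 127.0]
contact_force: [0.3, 0.2, -4.4]
position: [548.9, 220.1, 125.3]
contact_force: [-0.1, 0.0, -4.7]
```

The cover dropped over the pins: z fell to 125.3 and it no longer rests on the pin tops. Lowering onto the plate.

To row units: 5 mm / 500 = 0.01, 1.5 mm / 500 = 0.003.

```bash
echo '[[[0, 0, 0.003], [0, 0, 0]], [[0, 0, 0.006], [0, 0, 0]], [[0, 0, 0.009], [0, 0, 0]], [[0, 0, 0.01], [0, 0, 0]], [[0, 0, 0.01], [0, 0, 0]], [[0, 0, 0.01], [0, 0, 0]]]' > path.dat && python3 jog.py path.dat; echo '[[[0, 0, 0.003], [0, 0, 0]], [[0, 0, 0.006], [0, 0, 0]], [[0, 0, 0.009], [0, 0, 0]], [[0, 0, 0.012], [0, 0, 0]], [[0, 0, 0.014], [0, 0, 0]], [[0, 0, 0.014], [0, 0, 0]], [[0, 0, 0.014], [0, 0, 0]]]' > path.dat && python3 jog.py path.dat
```

```text
clock: 12.85
position: [549.2, 219.8, 121.0]
ee_rot: [1.0, -0.02, 0.0, -0.0]
contact_force: [1.0, -0.7, -4.0]
gripper_width: 15.2
grasp_force: 59.7
clock: 13.55
position: [549.4, 219.9, 115.9]
ee_rot: [1.0, -0.02, 0.001, -0.0]
contact_force: [-3.6, -1.4, 8.6]
gripper_width: 14.7
grasp_force: 61.3
```

To row units: 2 mm / 500 = 0.004, 1 mm / 500 = 0.002.

```bash
echo '[[[0, 0, 0.002], [0, 0, 0]], [[0, 0, 0.004], [0, 0, 0]], [[0, 0, 0.004], [0, 0, 0]], [[0, 0, 0.004], [0, 0, 0]], [[0, 0, 0.004], [0, 0, 0]], [[0, 0, 0.004], [0, 0, 0]]]' > path.dat && python3 jog.py path.dat
python3 - <<'E'
from h import *
s=arm.read_state();print(s["position"],s["contact_force"],s["gripper_width"])
a=cam.get_image("top")[150:290,110:290];b=cam.get_image("side")[80:220,160:340]
cv2.imwrite("pics/end.png",cv2.resize(np.hstack([a,b]),None,fx=2.2,fy=2.2,interpolation=cv2.INTER_CUBIC))
E
```

```text
clock: 14.15
position: [549.4, 219.9, 114.8]
ee_rot: [1.0, -0.019, 0.001, -0.0]
contact_force: [-6.8, -1.7, 12.4]
gripper_width: 15.3
grasp_force: 62.1
[549.40761715 219.9113317  114.79146732] [-6.7832606  -1.66095623 12.3783009 ] 15.318238170893643
```

View pics/end.png

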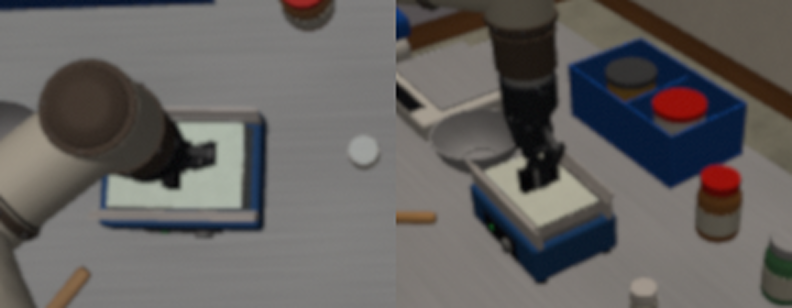

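The cover sits level between the rails and hides the pins. Its underside is about 72 mm up with roughly 17 N of push, so the plate is at its hard stop. The tin and the other things are where they stood.

```bash
python3 -c "
from bench import arm, cam, job
print(job.job_done())"
```

```text
the job is handed in; nothing more can be done
None
```

I handed the job in at about 14 s, still gripping and pressing: the cover dropped over the pins and is down on the switch plate at its stop (underside about 72 mm up, about 17 N of push); the hand-in returned no verdict.

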